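# Send a pan of sauce cups past the spring stop

## Robot

A 7-joint arm with a two-finger parallel gripper is mounted at the origin on the work surface. World frame = base frame: x ahead of the robot, y to its left, z up, the work surface at z = 0. Lengths are in m, angles in rad, forces in N, time in s.
With the tool pointing down it reaches from about 0.425 to 0.875 m from the base axis. Payload 8.4 kg.
Tool frame: the origin (TCP) lies at the centre of the arm's flange, where the gripper is bolted on; the fingertips stand 182 mm ahead of it and the grasp point (between the pads) lies 164 mm ahead of it; z points along the fingers, y is the line along which they close (so a half turn about z gives the same grasp; the last joint's range is limited). The gripper opens to 87 mm and grips with 3 to 60 N. Pads are 19 mm wide; open, the fingers measure 117 mm over their backs; the gripper's body (75 mm by 190 mm) begins 51 mm behind the grasp point.
Start: joints at [-1.226, 0.333, 0.04, 1.465, -0.013, 1.343, -0.059], TCP at [0.279, 0.587, 0.405] pointing down, gripper open.
Joint ranges: [-2.58, 2.58], [-0.38, 2.09], [-1.3, 1.39], [0.25, 2.4], [-1.5, 4.64], [0.08, 2.09], [-2.65, 2.65]. Speed limits (rad/s): [2.22, 2.22, 2.79, 2.79, 3.14, 3.14, 3.14].

## Interface

Orientations are given as a unit quaternion [w, x, y, z].
In Python, from cell import arm, optics, ticket gives the robot as it stands.
- The arm moves only by the tool apply_moves, never from a script. Its argument "rows" is a list of rows, each a list of 4 numbers: the shift along the tool's x, y, z in mm, then the turn about the tool's z in degrees. A call has 1 to 12 rows; each row shifts and turns the commanded pose from where the row before left it, along the tool's axes as they then stand; what a row does not reach is not made up. A row lasts 1/8 s, in which the tool goes at most 62.5 mm and 10.7 degrees, less where a joint would pass 70% of its speed; a pose out of reach is approached as far as the arm can. A call is refused whole if a number of a shift passes 62.5 or a number of a turn 10.7, either way. A call with a gripper value outside its range is refused whole. "grip" is the opening, from 0 (shut) to 1 (fully open), set as the call begins (left out, the last holds). The fingers move at their own pace and stop on an object; "squeeze" is the grip in N (left out, the last holds). Time passes only in rows, so rows that do not move let the fingers close. It gives the time, the measured TCP pose, the force, the opening and the grip force at its end, in the units of the state.
- arm.get_state(): the state, without advancing time (a new reading comes with each control period).
- optics.capture(name): name is "scene" or "top" or "wrist"; returns a dict with "frame" (384x512x3 uint8, red, green, blue), "fx", "fy", "cx", "cy" (pixels), "k1" (the pictures are not rectified: a ray, as slopes to the right and down, at radius r is drawn at 1 + k1 r^2 times it, then the intrinsics apply), "T" (4x4, takes a point from camera to world coordinates); the wrist camera has in their place "mount" (4x4, takes a point from camera to tool coordinates, whose origin is the TCP and whose axes are the flange's). Camera axes: x right, y up, looking along -z (the intrinsics and any distortion apply to the point x, -y, -z); pixel columns grow to the right and rows downward; lengths in m; the calibration is good to about 2 mm. A picture is of the moment at which its call begins: read the wrist's pose just before it. There is no depth.
- ticket.hand_in(): hands the job in; it is judged then, once.
The state is a dict: "time_s": time; "qpos": joint angles; "joint_velocities": joint speeds; "joint_torque": joint torques, N m; "position": TCP position; "ee_rot": TCP orientation; "wrist_force": force on the tool from outside, world axes, zero at the start; "moment": the same for the moment, N m; "opening": finger opening in m; "gripper_force": force on a finger pad.
Only numpy, scipy, OpenCV 4.12 (cv2) and the standard library are available. Lean on these libraries where they do the work, as an engineer would, in place of code of your own. Each camera call takes 0.05 s, during which the arm holds its last target. There are 200 camera calls.

## Task

Slide the steel pan of sauce cups along its rail to the far end, past the two spring stop pegs: push the long bar between the runners down with a fingertip behind the pan, and keep it down while pushing the pan along with the same finger. When the pan is past the pegs let the bar come back up, so the pegs stand behind the pan and it is locked in between them and the end plate, then move away. Only press and push; do not lift or tip the pan, and leave the two bottles and the cup where they stand.

Things in the scene. Friction and masses are not known exactly. Their poses are not given: they have to be found in the camera images.
- slide: Pan slide fixed on the table, 370 long, 200 mm wide. Origin on the table top midway between the two stop pegs; z up, +y = the way the pan must travel, x across. Runs from y -235 (open end) to +134 mm. Two white runners, tops at height 32 mm, |x| 66 to 92 mm; steel guides outside them, 52 mm high, inner faces |x| 92.5 mm. Between the runners a gap, floor at height 4 mm.
- end_stop (a point): Middle of the end plate's inner face, at runner height: x = 0, y = +128, z = 32 mm of the slide. The steel plate spans the slide's far end and is 62 mm high.
- stop_bar (a joint): Spring stop bar, value = metres pressed down, 0 (up) to 0.018 (bottomed). Moves straight down without tilting; about 3 N starts it, 8 N holds it fully down; springs up when let go. Flat dark steel, 44 mm wide, centred on x = 0 of the slide, from y -225 to +30 mm; its top is 29 mm above the table when up. Carries both stop pegs: 12 to 16 mm of press sinks them well clear of the pan.
- bar_mid (a point): Point on the centre line of the stop bar's top face, at y = -100 mm of the slide (often beneath the pan); moves down with the bar.
- pegs (a point): Midway between the tops of the two stop pegs, upright steel pins 12 mm thick at x = +-45 mm, y = 0 of the slide, one piece with the bar. Up, their tops are 42 mm above the table, 10 mm over the runners, so they block the pan; they move down with the bar.
- pan: Loose open steel pan with straight walls, six lidded sauce cups fixed in it; 0.3 to 0.55 kg. 176 mm (x, across) by 108 mm (y, along the slide), 42 mm high; origin at the centre of its underside. Lies on the runners with 3 mm play at each side. Starts 6 to 50 mm short of the pegs, with at least 60 mm of bare bar behind it. Locked in, its centre is at y = 60 to 74 mm of the slide.
- bottle_tall: Bystander: tall squeeze bottle of sauce, 64 mm diameter, 210 mm high, standing on the table beyond the slide. Origin at the centre of its underside.
- bottle_short: Bystander: short squeeze bottle of sauce, 54 mm diameter, 160 mm high, standing on the table beyond the slide. Origin at the centre of its underside.
- cup: Bystander: empty steel cup, 72 mm diameter, 60 mm high, standing on the robot's side of the slide. Origin at the centre of its underside.
There are look-alikes about, which are no part of the job. There is more than one size of the pan; the one meant has the size given above.

How it is judged:
On the way:
1. the stop bar is held down while the pan slides over the pegs (value of joint stop_bar above 0.008 m and y of pan in the frame of slide between -0.046 and 0.046 m), for 0.2 s.
At the end, for the whole second after the job is handed in: The pan lies flat on the runners between the stop pegs and the end plate (its centre 56 to 78 mm past the pegs' line, within 8 mm of the middle), at rest, and the stop bar is up again to within 3 mm, pegs standing behind the pan (y of pan in the frame of slide between 0.056 and 0.078 m and x of pan in the frame of slide between -0.008 and 0.008 m and z of pan in the frame of slide between 0.028 and 0.036 m and angle between pan's own z axis and vertical below 0.05 rad and angle between the y axis of pan and the y axis of slide, either way round below 0.12 rad and value of joint stop_bar below 0.003 m and linear speed of pan below 0.02 m/s); the robot touches nothing.
It fails at once if the pan is lifted more than about 20 mm off the runners or tipped more than about 17 degrees (height (world z) of pan above 0.052 m or angle between pan's own z axis and vertical above 0.3 rad).
It fails at once if the tall sauce bottle is moved more than 30 mm or tipped over (distance of bottle_tall from where it was at the start of the episode above 0.03 m or angle between bottle_tall's own z axis and vertical above 0.4 rad).
It fails at once if the short sauce bottle is moved more than 30 mm or tipped over (distance of bottle_short from where it was at the start of the episode above 0.03 m or angle between bottle_short's own z axis and vertical above 0.4 rad).
It fails at once if the steel cup is moved more than 30 mm or tipped over (distance of cup from where it was at the start of the episode above 0.03 m or angle between cup's own z axis and vertical above 0.4 rad).
It also fails if it takes over 40 s, if anything falls off the work surface, if the arm or the gripper's body presses on something with over 40 N, if the wrist force passes 120 N, or if a joint passes its speed limit or range.

## Working session

There is one attempt and no reset: what is moved stays moved. The work goes in short steps, Python scripts to look and compute and a tool call to move; the robot and the scene stay as the last step left them, time stands still between calls to the robot, and variables do not carry over. Pictures are saved under pics/ and viewed, at most 10 in all, crops included, and the job is handed in when it is done.

Besides the shell and the picture viewer there is one more tool, called by a JSON object that holds its "api" and its "payload". apply_moves: Moves the arm, as the interface text tells. Its arguments: {"type":"object","properties":{"rows":{"type":"array","items":{"type":"array","items":{"type":"number"}}},"grip":{"type":"number"},"squeeze":{"type":"number"}},"required":["rows"]}

```bash
mkdir -p pics; cat > h.py <<'E'
import numpy as np, cv2, pickle
from cell import arm, optics, ticket
def shot(name, fn):
    s=arm.get_state(); c=optics.capture(name)
    cv2.imwrite(f'pics/{fn}.png', c['frame'][:,:,::-1])
    if 'mount' in c:
        w,x,y,z=s['ee_rot']
        from scipy.spatial.transform import Rotation as R
        T=np.eye(4);T[:3,:3]=R.from_quat([x,y,z,w]).as_matrix();T[:3,3]=s['position']
        c['T']=T@np.array(c['mount'])
    pickle.dump(c,open(f'pics/{fn}.pkl','wb')); return c
def load(fn): return pickle.load(open(f'pics/{fn}.pkl','rb'))
def ray(c,uv):
    d=np.array([(uv[0]-c['cx'])/c['fx'],(uv[1]-c['cy'])/c['fy']]); s=d.copy()
    for _ in range(30): s=d/(1+c['k1']*(s@s))
    T=np.array(c['T']); return T[:3,3], T[:3,:3]@np.array([s[0],-s[1],-1])
def onz(c,uv,z):
    o,d=ray(c,uv); return o+d*(z-o[2])/d[2]
def proj(c,p):
    T=np.array(c['T']); q=T[:3,:3].T@(np.array(p)-T[:3,3]); s=np.array([q[0],-q[1]])/-q[2]
    s=s*(1+c['k1']*(s@s)); return np.array([c['fx']*s[0]+c['cx'],c['fy']*s[1]+c['cy']])
E
python3 - <<'E'
from h import *
for n in ['scene','top']:
    c=shot(n,n+'0'); print(n,c['fx'],c['k1'],np.round(c['T'],3).tolist())
a=cv2.imread('pics/scene0.png');b=cv2.imread('pics/top0.png')
for n,i in (('s',a),('t',b)): cv2.imwrite(f'pics/{n}1.png',cv2.resize(i,(800,600),interpolation=cv2.INTER_CUBIC))
print({k:np.round(v,3) for k,v in arm.get_state().items()})
E
```

```text
scene 474.59090277784435 0.037967536428190375 [[0.126, -0.786, 0.606, 1.166], [0.992, 0.101, -0.076, -0.105], [-0.001, 0.611, 0.792, 0.872], [0.0, 0.0, 0.0, 1.0]]
top 361.5327189677633 0.02127615415227462 [[-0.024, 0.997, -0.072, 0.514], [-0.999, -0.026, -0.02, -0.032], [-0.022, 0.071, 0.997, 0.804], [0.0, 0.0, 0.0, 1.0]]
{'time_s': np.float64(0.1), 'qpos': array([-1.226,  0.334,  0.04 ,  1.466, -0.013,  1.343, -0.059]), 'joint_velocities': array([-0.001, -0.001, -0.002, -0.002,  0.001,  0.   , -0.   ]), 'joint_torque': array([ 5.0000e-03, -6.5780e+01,  1.3410e+00, -4.0471e+01, -5.9000e-02,
        4.1000e-02,  0.0000e+00]), 'position': array([0.279, 0.587, 0.404]), 'ee_rot': array([-0.   ,  0.22 ,  0.975, -0.001]), 'wrist_force': array([-0.175,  0.234,  0.962]), 'moment': array([-0.012, -0.028,  0.039]), 'gripper_force': np.float64(0.0), 'opening': np.float64(0.087)}
```

View pics/t1.png

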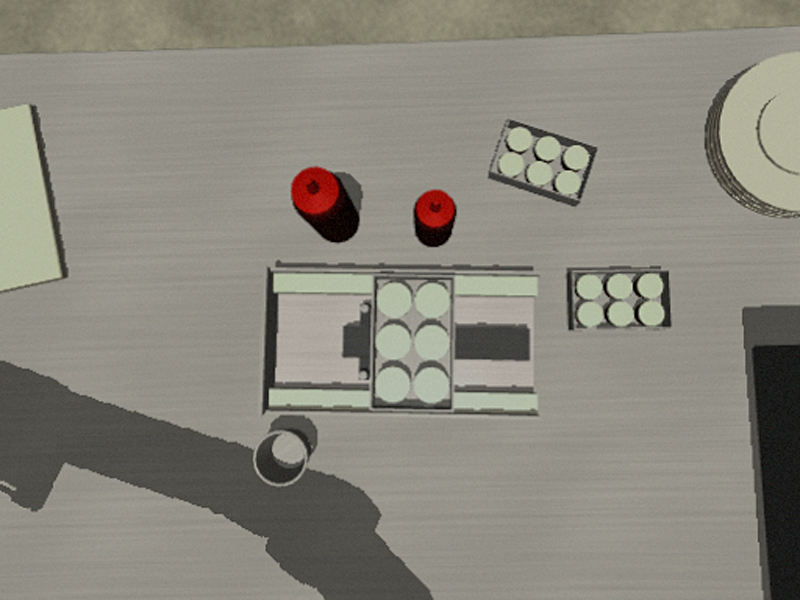

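View pics/s1.png

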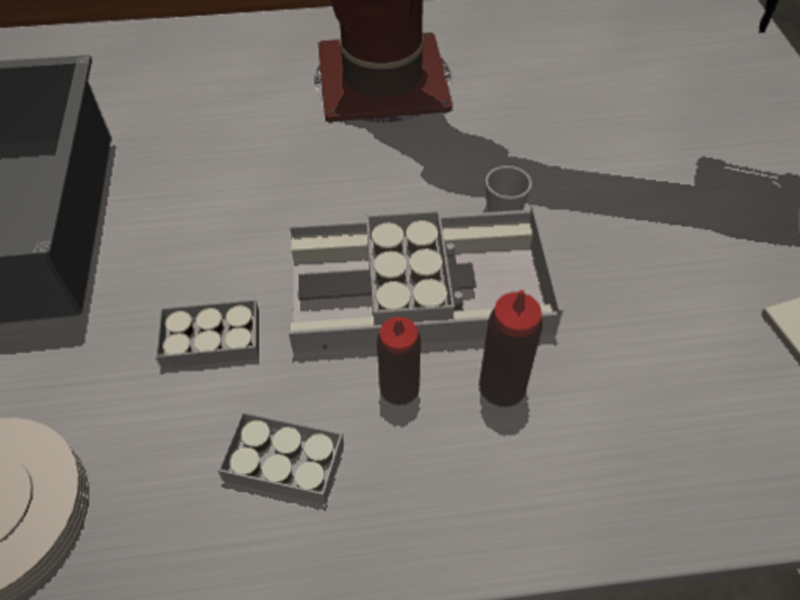

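The top view shows the slide with its end plate at the left (270,340) and its bar spanning (343..530, 342). The pegs are at (364,308) and (364,374). The tall bottle is at (318,190), the short bottle at (435,210) and the cup at (280,458).

Candidates for the pan are (413,343) on the slide, (620,298) beside the slide's open end, and (545,160) behind it. I choose (413,343): it sits on the runners and spans the slide. I'll check its size and view a close crop.

```bash
python3 - <<'E'
from h import *
im=cv2.imread('pics/top0.png')
cv2.imwrite('pics/crop.png',cv2.resize(im[162:272,163:353],(760,440),interpolation=cv2.INTER_CUBIC))
c=load('top0'); g=lambda u,v:np.array([u,v])*.64
B=[onz(c,g(*p),.029) for p in [(530,326),(530,359),(343,324),(343,358)]]
P=[onz(c,g(*p),.042) for p in [(364,308),(364,374)]]
N=[onz(c,g(*p),.074) for p in [(373,277),(453,277),(454,409),(373,408)]]
for n,L in (('bar',B),('peg',P),('pan',N)): print(n,np.round(L,4).tolist())
d=lambda a,b:round(float(np.linalg.norm(a-b)),4)
print('bar w,l',d(B[0],B[1]),d(B[0],B[2]),'pegs',d(*P),'pan',d(N[0],N[1]),d(N[1],N[2]))
for nm,p,z in [('tall',(315,177),.2),('short',(435,204),.15),('cup',(280,458),.06)]: print(nm,np.round(onz(c,g(*p),z),3))
E
```

```text
bar [[0.5255, -0.1796, 0.029], [0.4808, -0.1778, 0.029], [0.5345, 0.0758, 0.029], [0.4881, 0.0765, 0.029]]
peg [[0.5551, 0.0452, 0.042], [0.4665, 0.0468, 0.042]]
pan [[0.5934, 0.0295, 0.074], [0.5906, -0.0743, 0.074], [0.4217, -0.0705, 0.074], [0.4252, 0.0328, 0.074]]
bar w,l 0.0447 0.2556 pegs 0.0886 pan 0.1039 0.169
tall [0.691 0.08  0.2  ]
short [ 0.669 -0.051  0.15 ]
cup [0.362 0.156 0.06 ]
```

View pics/crop.png

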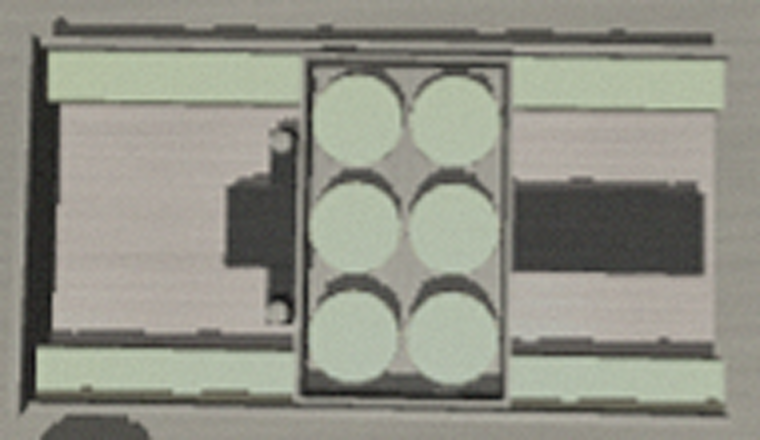

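The crop confirms the choice. The pan lies across both runners just right of the two pegs, at crop (282,138) and (280,312), with about 100 mm of bare bar behind it. It measures about 104×169 mm (108×176 expected). Peg spacing reads 89 mm against 90, and the bar 45×256 mm against 44×255.

The slide origin is about (0.5105, 0.046), with slide +y tilted 1.84° toward +x. First I turn the tool so its x axis points along slide +y, and close the fingers.

{"api": "apply_moves", "payload": {"rows": [[0,0,0,9.5],[0,0,0,9.5],[0,0,0,9.5],[0,0,0,9.5],[0,0,0,9.5],[0,0,0,9.5],[0,0,0,9.3],[0,0,0,0]], "grip": 0, "squeeze": 10}}

```text
time_s: 1.1
position: [0.279, 0.587, 0.4043]
ee_rot: [0.0, 0.717, 0.697, -0.0]
wrist_force: [-0.9, -0.5, -0.3]
opening: 0.0151
gripper_force: 0.0
```

```bash
cat > go.py <<'E'
from h import *
from scipy.spatial.transform import Rotation as R
def S():
    s=arm.get_state(); w,x,y,z=s['ee_rot']; M=R.from_quat([x,y,z,w]).as_matrix(); return s,M
O=np.array([.5105,.046]); A=np.array([np.sin(np.radians(1.84)),np.cos(np.radians(1.84))]); X=np.array([A[1],-A[0]])
def rep(ys=None):
    s,M=S(); p=np.array(s['position'])+M[:,2]*.182; d=p[:2]-O
    print('t',round(s['time_s'],2),'tip slide x,y,z mm',np.round([d@X*1e3,d@A*1e3,p[2]*1e3],1),'yaw err deg',round(float(np.degrees(np.arctan2(M[:2,0]@X,M[:2,0]@A))),2),'F',np.round(s['wrist_force'],1),'q7',round(s['qpos'][6],2),'open',round(s['opening'],3))
    if ys is not None:
        t=np.append(O+ys*A,p[2]); print('to go tool mm',np.round(M.T@(t-p)*1e3,1))
E
python3 -c "
from go import *
rep(-.155)"
```

```text
t 1.1 tip slide x,y,z mm [-248.8  533.1  222.3] yaw err deg -0.17 F [-0.9 -0.5 -0.3] q7 -1.17 open 0.015
to go tool mm [-6.889e+02  2.467e+02  6.000e-01]
```

{"api": "apply_moves", "payload": {"rows": [[-54,20,0,0],[-54,20,0,0],[-54,20,0,0],[-54,20,0,0],[-54,20,0,0],[-54,20,0,0],[-54,20,0,0],[-54,20,0,0],[-54,20,0,0],[-54,20,0,0],[-41,7,0,0],[-41,7,0,0]]}}

```text
time_s: 2.6
position: [0.4742, -0.0428, 0.4049]
ee_rot: [0.0, 0.716, 0.698, 0.0]
wrist_force: [0.6, 0.0, -0.2]
opening: 0.0003
gripper_force: 0.0
```

{"api": "apply_moves", "payload": {"rows": [[-41,20,0,0],[-26,13,0,0],[0,0,50,0],[0,0,45,0],[0,0,25,0],[0,0,0,0],[0,0,0,0]]}}

```text
time_s: 3.48
position: [0.5056, -0.1093, 0.2859]
ee_rot: [0.0, 0.717, 0.697, 0.0]
wrist_force: [0.1, -0.7, 0.7]
opening: 0.0001
gripper_force: 0.0
```

```bash
python3 -c "
from go import *
rep(-.155)
c=shot('wrist','w0'); shot('top','t2')
a=cv2.imread('pics/w0.png');b=cv2.imread('pics/t2.png')[130:290,150:363]
cv2.imwrite('pics/w0t2.png',np.hstack([cv2.resize(a,(400,300)),cv2.resize(b,(400,300))]))
for p in [(-45,0,42),(45,0,42),(0,-225,29),(0,0,42)]:
    print(p,np.round(proj(c,list(O+X*p[0]/1e3+A*p[1]/1e3)+[p[2]/1e3])))
"
```

```text
t 3.48 tip slide x,y,z mm [   0.3 -155.4  103.9] yaw err deg -0.2 F [ 0.1 -0.7  0.7] q7 0.28 open 0.0
to go tool mm [ 0.4 -0.3 -0. ]
(-45, 0, 42) [177. -37.]
(45, 0, 42) [327. -36.]
(0, -225, 29) [252. 276.]
(0, 0, 42) [252. -36.]
```

View pics/w0t2.png

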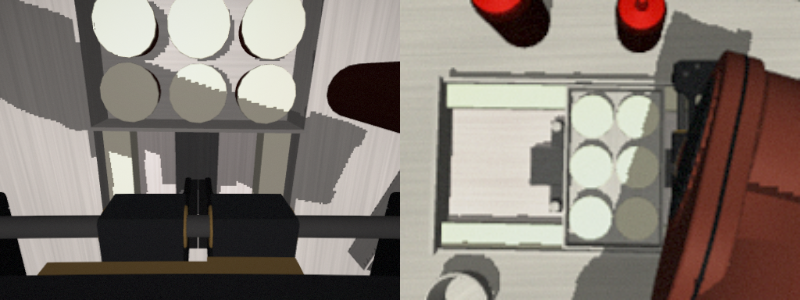

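The wrist view (left) shows the closed fingers centred over the bar at (197,195), with the pan's back wall at row 128 ahead of them. Now I press down.

{"api": "apply_moves", "payload": {"rows": [[0,0,30,0],[0,0,25,0],[0,0,10,0],[0,0,3,0],[0,0,3,0],[0,0,3,0],[0,0,3,0],[0,0,3,0],[0,0,0,0]]}}

```text
time_s: 4.7
position: [0.5056, -0.1091, 0.205]
ee_rot: [0.0, 0.718, 0.696, 0.0]
wrist_force: [1.6, 0.3, 4.9]
opening: 0.0003
gripper_force: 2.3
```

```bash
python3 -c "
from go import *
c=load('w0'); p=onz(c,(256,165),.074)[:2]-O; print('pan back rim slide',p@X,p@A)
rep(-.155)
"
```

```text
pan back rim slide 0.0025790910835666444 -0.11603448298334235
t 4.7 tip slide x,y,z mm [   0.3 -155.2   23. ] yaw err deg -0.11 F [1.6 0.3 4.9] q7 0.39 open 0.0
to go tool mm [ 0.2 -0.3 -0. ]
```

{"api": "apply_moves", "payload": {"rows": [[0,0,3,0],[0,0,3,0],[0,0,2,0],[0,0,0,0]]}}

```text
time_s: 5.2
position: [0.5056, -0.1091, 0.1971]
ee_rot: [0.0, 0.718, 0.696, 0.0]
wrist_force: [0.3, 0.8, 7.3]
opening: 0.0008
gripper_force: 3.4
```

```bash
python3 -c "
from go import *
rep(-.15)
"
```

```text
t 5.2 tip slide x,y,z mm [   0.3 -155.2   15.1] yaw err deg -0.11 F [0.3 0.8 7.3] q7 0.41 open 0.001
to go tool mm [ 5.2 -0.3 -0. ]
```

{"api": "apply_moves", "payload": {"rows": [[6,0,0,0],[6,0,0,0],[6,0,0,0],[6,0,0,0],[6,0,0,0],[6,0,0,0],[6,0,0,0],[6,0,0,0],[6,0,0,0],[6,0,0,0]]}}

```text
time_s: 6.45
position: [0.5073, -0.051, 0.1973]
ee_rot: [0.001, 0.718, 0.696, -0.0]
wrist_force: [-1.0, -7.5, 7.2]
opening: 0.0005
gripper_force: 4.8
```

```bash
python3 -c "
from go import *
rep(.0)
c=shot('wrist','w1');b=shot('top','t3')
a=cv2.imread('pics/w1.png');b=cv2.imread('pics/t3.png')[130:290,150:363]
cv2.imwrite('pics/w1t3.png',np.hstack([cv2.resize(a,(400,300)),cv2.resize(b,(400,300))]))
"
```

```text
t 6.45 tip slide x,y,z mm [  0.1 -97.5  15.3] yaw err deg -0.0 F [-1.  -7.5  7.2] q7 0.27 open 0.0
to go tool mm [97.5 -0.1 -0.2]
```

View pics/w1t3.png

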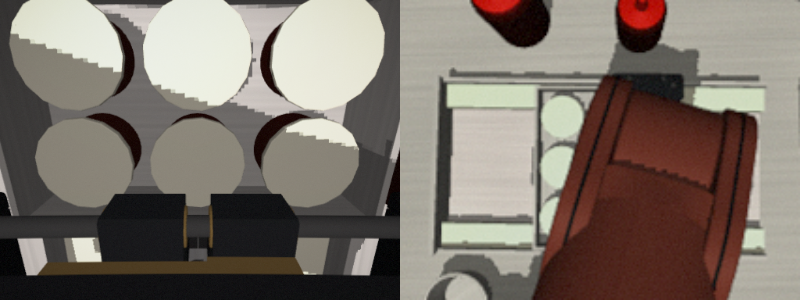

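The pan's front edge, at (540,170) in the right half, is already past the pegs' line at about 557, so the pegs are sunk. It is still square in the slide, with a push force of 7.5 N. I'll continue.

{"api": "apply_moves", "payload": {"rows": [[6,0,0,0],[6,0,0,0],[6,0,0,0],[6,0,0,0],[6,0,0,0],[6,0,0,0],[6,0,0,0],[6,0,0,0],[6,0,0,0],[6,0,0,0],[6,0,0,0],[0,0,0,0]]}}

```text
time_s: 8.05
position: [0.5094, 0.0156, 0.1972]
ee_rot: [0.001, 0.718, 0.696, -0.0]
wrist_force: [0.5, -4.5, 7.0]
opening: 0.0006
gripper_force: 3.6
```

```bash
python3 -c "
from go import *
c=load('t3'); p=onz(c,(224.6,220),.074)[:2]-O; print('front before (tip -97.5)',p@X,p@A)
rep(.005)
c=shot('top','t4')
for y in (50,60,68,74): print(y+54,np.round(proj(c,list(O+A*(y+54)/1e3-X*.03)+[.074]),1))
print('plate',proj(c,list(O+A*.128-X*.03)+[.062]))
b=cv2.imread('pics/t4.png')[160:280,160:280]
cv2.imwrite('pics/t4c.png',cv2.resize(b,(600,600),interpolation=cv2.INTER_CUBIC))
"
```

```text
front before (tip -97.5) -0.003315575883876874 0.01361196848097637
t 8.05 tip slide x,y,z mm [  0.1 -30.7  15.3] yaw err deg -0.06 F [ 0.5 -4.5  7. ] q7 0.14 open 0.001
to go tool mm [35.7 -0.1 -0.1]
104 [179.6 233. ]
114 [174.7 232.9]
122 [170.7 232.9]
128 [167.7 232.9]
plate [169.37754537 232.59697706]
```

View pics/t4c.png

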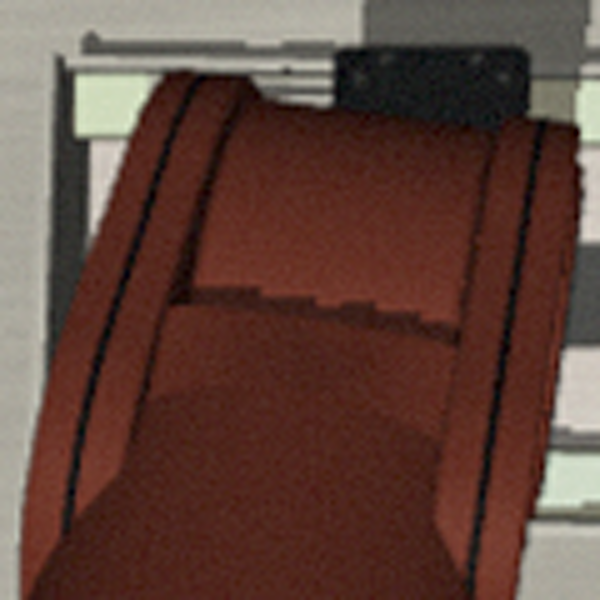

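The arm hides the pan from above, so I go by tip position. A tip y of about +7 puts the pan centre at 64–70. Before letting the bar up I'll check with the scene camera.

{"api": "apply_moves", "payload": {"rows": [[6,0,0,0],[6,0,0,0],[6,0,0,0],[6,0,0,0],[5,0,0,0],[4,0,0,0],[3,0,0,0],[2,0,0,0],[0,0,0,0]]}}

```text
time_s: 9.22
position: [0.5106, 0.053, 0.1972]
ee_rot: [0.001, 0.718, 0.696, -0.0]
wrist_force: [1.4, -7.5, 7.9]
opening: 0.0003
gripper_force: 4.4
```

```bash
python3 -c "
from go import *
rep(.007)
c=shot('scene','s3')
a=cv2.imread('pics/s3.png')[110:240,170:370]
cv2.imwrite('pics/s3c.png',cv2.resize(a,(800,520),interpolation=cv2.INTER_CUBIC))
for nm,p in {'front rim +x corner if c=68':(88,122,74),'plate top inner +x 92':(92,128,62),'front rim mid':(0,122,74),'back rim +x':(88,14,74)}.items():
    u=proj(c,list(O+X*p[0]/1e3+A*p[1]/1e3)+[p[2]/1e3]); print(nm,np.round((u-[170,110])*4))
"
```

```text
t 9.22 tip slide x,y,z mm [ 0.   6.6 15.2] yaw err deg -0.01 F [ 1.4 -7.5  7.9] q7 0.06 open 0.0
to go tool mm [ 0.4 -0.  -0. ]
front rim +x corner if c=68 [733. 324.]
plate top inner +x 92 [742. 343.]
front rim mid [698. 197.]
back rim +x [528. 340.]
```

View pics/s3c.png

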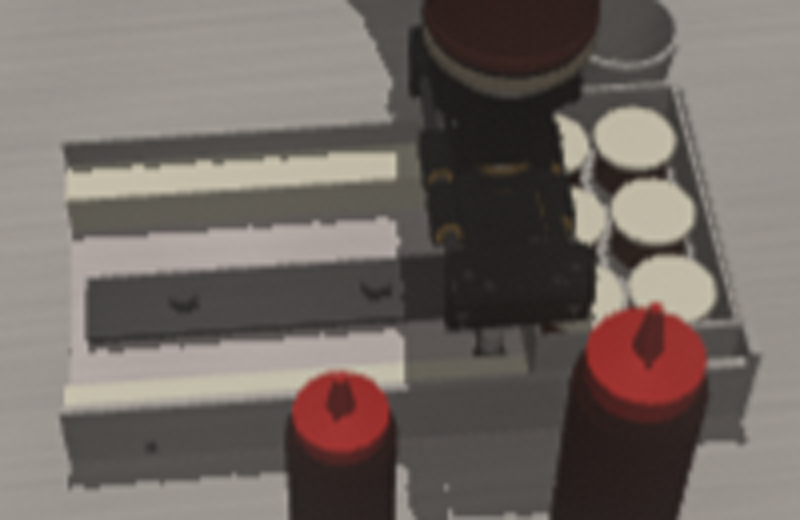

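The scene crop matches the prediction for centre y≈68. The front corner is seen at (735,322) against a predicted (733,324), and the back corner at (530,335) against (528,340). A peg at (488,340) is behind the pan. I back off slightly, then let the bar rise.

{"api": "apply_moves", "payload": {"rows": [[-2,0,0,0],[-2,0,0,0],[0,0,-3,0],[0,0,-4,0],[0,0,-5,0],[0,0,-6,0],[0,0,-15,0],[0,0,-30,0],[0,0,-50,0],[0,0,-60,0],[0,0,-60,0],[0,0,0,0]]}}

```text
time_s: 10.78
position: [0.5108, 0.0497, 0.4344]
ee_rot: [0.001, 0.718, 0.696, 0.003]
wrist_force: [1.2, 0.6, -1.1]
opening: 0.0006
gripper_force: 0.0
```

{"api": "apply_moves", "payload": {"rows": [[-50,0,0,0],[-50,0,0,0],[-50,0,0,0],[-50,0,0,0],[-50,0,0,0],[-50,0,0,0],[0,0,0,0],[0,0,0,0]]}}

```text
time_s: 11.78
position: [0.5006, -0.2489, 0.4292]
ee_rot: [-0.001, 0.718, 0.696, -0.0]
wrist_force: [0.6, 0.0, -0.3]
opening: 0.0004
gripper_force: 0.0
```

```bash
python3 -c "
from go import *
rep()
c=shot('top','t5')
a=cv2.imread('pics/t5.png')[100:300,150:363]
cv2.imwrite('pics/t5c.png',cv2.resize(a,(639,600),interpolation=cv2.INTER_CUBIC))
for p in [(-45,0,42),(45,0,42),(-88,14,74),(88,14,74),(-88,122,74),(88,122,74)]:
    u=proj(c,list(O+X*p[0]/1e3+A*p[1]/1e3)+[p[2]/1e3]); print(p,np.round((u-[150,100])*3))
"
```

```text
t 11.78 tip slide x,y,z mm [  -0.7 -295.1  247.2] yaw err deg -0.05 F [ 0.6  0.  -0.3] q7 0.56 open 0.0
(-45, 0, 42) [248. 420.]
(45, 0, 42) [250. 291.]
(-88, 14, 74) [221. 488.]
(88, 14, 74) [225. 225.]
(-88, 122, 74) [ 60. 486.]
(88, 122, 74) [ 67. 224.]
```

View pics/t5c.png

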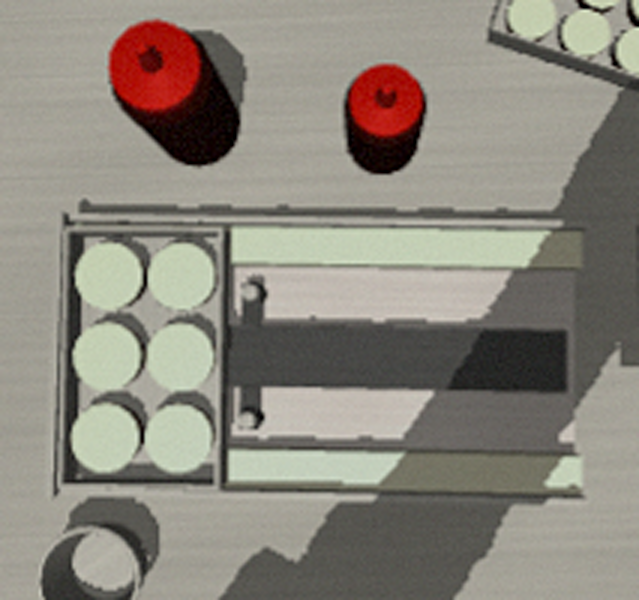

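The pan is at the far end. Its back corners are at (226,227) and (221,487), within a few pixels of the prediction for centre y=68. Both pegs, at (252,290) and (248,419), stand where predicted at full height. The bottles and cup have not moved, and the arm is clear.

```bash
python3 -c "
from h import *
print(ticket.hand_in())"
```

```text
the job is handed in; nothing more can be done
None
```

The pan is locked between the raised pegs and the end plate, centred about 68 mm past the pegs by the last camera check; the arm is clear, the bottles and cup are in place, and the job was handed in after about 12 s of robot time (no verdict was shown).

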